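# Stand the drum-headed mallet on the bench scale

## Robot

A 6-joint arm with a two-finger parallel gripper is mounted at the origin on the work surface. World frame = base frame: x ahead of the robot, y to its left, z up, the work surface at z = 0. Lengths are in mm, angles in rad, forces in N, time in s.
With the tool pointing down it reaches from about 275 to 750 mm from the base axis. Payload 10.2 kg.
Tool frame: the origin (TCP) lies midway between the tips of the shut fingers; the grasp point (between the pads) lies ctrl.tcp_to_grasp behind it (ctrl.tcp_to_grasp is the distance from the TCP to the grasp point, in mm); z points along the fingers, x is the direction in which the jaws open and shut, and the axes are right-handed (so a half turn about z gives the same grasp; the last joint's range is limited). The gripper opens to 85 mm and grips with 20 to 120 N. Pads are 22 mm wide; open, the fingers measure 114 mm over their backs; the gripper's body (76 mm by 85 mm) begins 54 mm behind the grasp point. The pads swing forward as they close: fully open they stand 13 mm farther back than shut.
Start: joints at [1.102, 0.313, 1.498, -0, 1.331, -0.223], TCP at [127.762, 509.223, 197.694] pointing down, gripper open.
Joint ranges: [-2.94, 2.94], [-0.97, 2.17], [0.19, 2.56], [-1.23, 4.37], [0.02, 3.11], [-2.88, 2.88]. Speed limits (rad/s): [2.39, 2.39, 3.01, 3.14, 3.14, 3.14].

## Interface

Orientations are given as a unit quaternion [w, x, y, z].
In Python, from rig import ctrl gives the robot as it stands.
- The arm moves only by the tool send_rows, never from a script. Its argument "series" is a list that holds one entry, the list of rows, each a list of 5 numbers: the shift along the tool's x, y, z in m, then the turn about the tool's z in rad, then the closure, from 0 (fully open) to 1 (shut). A call has 1 to 10 rows; each row shifts and turns the commanded pose from where the row before left it, along the tool's axes as they then stand; what a row does not reach is not made up. A row lasts 1/10 s, in which the tool goes at most 50 mm and 8.59 degrees, less where a joint would pass 70% of its speed; a pose out of reach is approached as far as the arm can. A call with a gripper value outside its range is refused whole. The fingers move at their own pace and stop on an object; "force" is the grip in N (left out, the last holds). Time passes only in rows, so rows that do not move let the fingers close. It gives the time, the measured TCP pose, the force and the opening at its end, in the units of the state.
- ctrl.sense(): the state, without advancing time (a new reading comes with each control period).
- ctrl.capture(name): name is "side" or "top" or "wrist"; returns the picture (480x640x3 uint8, blue, green, red); there is no depth.
- ctrl.camera_model(name): a dict with "fovy" (degrees; the focal length in pixels is half the picture's height over the tangent of half this angle, whatever the lens; pixels are square), "cx", "cy" (the principal point, pixels), "rvec" (rotation vector, rad) and "tvec" (3), from world to camera coordinates, as OpenCV has them. Camera axes: x right, y down, z forward; pixel columns grow to the right and rows downward; lengths in mm; the calibration is good to about 2 mm. A picture is of the moment at which its call begins: read the wrist's pose just before it. camera_model takes no time and is no camera call; for the wrist camera it gives the pose at the moment of the call.
- ctrl.finish_job(): hands the job in, once; it reports no verdict.
Trained networks look in the newest picture that a camera, given by its name, has taken for a name from the list of things; names that differ only in an ending like _2 or _b are one class to them, and where a whole thing is asked for, a point or a joint stands for the part that bears it (a point fixed in the world has none). Each returns a list of dicts, best first, with "p" (0 to 1); they miss things now and then, are a little off and sometimes report something else, mostly with a low value. They report only what shows in the picture. A call takes as long as a camera call. They do not tell look-alikes from the thing itself.
- ctrl.recognise(camera, label): "box" ([left, top, right, bottom] in pixels, round what is visible of it).
The state is a dict: "time_s": time; "joints": joint angles; "dq": joint speeds; "tau": joint torques, N m; "eef_pos": TCP position; "ee_rot": TCP orientation; "force": force on the tool from outside, world axes, zero at the start; "wrist_torque": the same for the moment, N m; "grip_width": opening from 0.0 (shut) to 1.0 (fully open).
Only numpy, scipy, OpenCV 4.12 (cv2) and the standard library are available. Lean on these libraries where they do the work, as an engineer would, in place of code of your own. Each camera call takes 0.05 s, during which the arm holds its last target. There are 200 camera calls.

## Task

Weigh the big mallet with the straight-sided drum-shaped head before it is packed: lift it straight up out of the wooden rack and stand it upright, butt of the handle down, in the middle of the bench scale's round steel pan. It is top-heavy on a narrow butt, so set it down gently without dropping it, let go slowly and leave it standing still on its own; leave the other two mallets in their holes.

Things in the scene. Friction and masses are not known exactly. Their poses are not given: they have to be found in the camera images.
- mallet_center (a point): Mallet to weigh: turned wood, 175 mm tall, standing head up in a rack hole. Flat round butt 30 mm wide, handle 21 mm thick, then from 100 mm up a straight cylindrical head 54 mm wide, 75 mm high. 0.25-0.42 kg, mostly head; topples beyond 7 degrees. Point: on its axis half-way up, 50 mm below the head's middle. z: butt to head. As it starts, y lies along the rack's row, x across it (close fingers along x)
- rack: Fixed pine block, 90 mm (x) by 290 mm (y) by 50 mm high; origin at the centre of its underside. Three holes in a row along y at -95, 0 and +95 mm, 43 mm wide and 40 mm deep, one mallet standing loosely in each on the hole's floor, 10 mm above the work surface. Any mallet can be in any hole. The other mallets' tops are at most 160 mm above the work surface.
- scale_pan (a point): Centre of the top face of the bench scale's flat round steel pan, 130 mm in diameter, 60 mm above the work surface; z points up. The pan is rigid and the scale (white body 200 by 190 mm, lower than the pan) is fixed.
- slim_mallet_center (a point): Bystander in another hole of the rack: slimmer mallet, 145 mm tall, cylindrical head 38 mm in diameter and 50 mm high. The point is on its axis half-way up. To be left in its hole.
- cone_mallet_center (a point): Bystander in another hole of the rack: mallet 150 mm tall whose 60 mm high head flares upwards from 28 to 46 mm in diameter. The point is on its axis half-way up. To be left in its hole.
There are look-alikes about, which are no part of the job. What is shaped like the part that bears mallet_center but white or yellow is not meant.

How it is judged:
By the outcome, as a careful person would: the job done as asked, in the order asked, and still so for the second after the job is handed in, with the robot touching nothing.
It also fails if it takes over 56 s, if anything falls off the work surface, if the arm or the gripper's body presses on something with over 40 N, if the wrist force passes 120 N, or if a joint passes its speed limit or range.

## Working session

There is one attempt and no reset: what is moved stays moved. The work goes in short steps, Python scripts to look and compute and a tool call to move; the robot and the scene stay as the last step left them, time stands still between calls to the robot, and variables do not carry over. Pictures are saved under pics/ and viewed, on a budget of 10 in all, crops included, one or two more only if the job needs it, and the job is handed in when it is done.

Besides the shell and the picture viewer there is one more tool, called after ">>>" in YAML: its name, and indented under it one key for each argument. send_rows: Moves the arm, as the interface text tells. Its arguments: {"type":"object","properties":{"series":{"type":"array"},"force":{"type":"number"}},"required":["series"]}

```bash
mkdir -p pics; ls
cat > h.py <<'E'
import numpy as np, cv2
from rig import ctrl
def cam(n):
    m=ctrl.camera_model(n); f=240/np.tan(np.radians(m["fovy"])/2)
    K=np.array([[f,0,m["cx"]],[0,f,m["cy"]],[0,0,1]]); R=cv2.Rodrigues(np.array(m["rvec"],float))[0]
    return K,R,np.array(m["tvec"],float).ravel(),m
def ray(n,uv,z):
    K,R,t,_=cam(n); c=-R.T@t; d=R.T@np.linalg.solve(K,[uv[0],uv[1],1]); return c+d*(z-c[2])/d[2]
def proj(n,P):
    K,R,t,_=cam(n); p=K@(R@np.array(P,float)+t); return p[:2]/p[2]
E
python3 - <<'E'
from h import *
s=ctrl.sense(); print(s, ctrl.tcp_to_grasp)
ims=[]
for n in ("side","top"):
    im=ctrl.capture(n); cv2.imwrite(f"pics/{n}0.png",im); ims.append(im); print(n,ctrl.camera_model(n))
    for l in ("mallet_center","rack","scale_pan","slim_mallet_center","cone_mallet_center"):
        print(l,[(np.round(d["box"]).tolist(),round(d["p"],2)) for d in ctrl.recognise(n,l)][:5])
E
```

```text
pics
{'time_s': 0.0, 'joints': array([ 1.10160426e+00,  3.13452597e-01,  1.49845558e+00,  1.30906712e-06,
        1.33101404e+00, -2.23417755e-01]), 'dq': array([ 0.00120558,  0.00056054, -0.00039619,  0.00012129, -0.00057335,
        0.00126428]), 'tau': array([ 6.80563498e-04, -4.12271547e+01, -2.59744996e+01, -1.47225755e-04,
        4.14958471e-03, -1.94673657e-05]), 'eef_pos': array([127.61273047, 508.93385747, 197.12682125]), 'ee_rot': array([ 2.82035174e-04,  7.88450122e-01,  6.15098336e-01, -6.01987613e-04]), 'force': array([-0.15548599,  0.01176212, -0.16034799]), 'wrist_torque': array([0.00226992, 0.05044857, 0.00572954]), 'grip_width': 1.0025674506454108} 18.700000000000003
side {'fovy': 51.52247607915175, 'cx': 324.1451408960693, 'cy': 239.6277961409479, 'rvec': array([ 0.6459985 , -2.59106629,  1.24012487]), 'tvec': array([512.0065487 , 246.08191403, 715.07281069])}
mallet_center [([177.0, 235.0, 221.0, 327.0], 0.96), ([229.0, 257.0, 272.0, 351.0], 0.68), ([310.0, 279.0, 355.0, 385.0], 0.58), ([195.0, 327.0, 236.0, 403.0], 0.22)]
rack [([171.0, 275.0, 319.0, 456.0], 0.87)]
scale_pan [([333.0, 186.0, 461.0, 279.0], 0.71)]
slim_mallet_center [([194.0, 329.0, 230.0, 402.0], 0.65), ([332.0, 187.0, 464.0, 276.0], 0.17)]
cone_mallet_center []
top {'fovy': 44.04014961136834, 'cx': 312.749996445764, 'cy': 231.4115904467806, 'rvec': array([ 2.13561403, -2.12842431,  0.19643399]), 'tvec': array([  -2.96762022,  589.89520439, 1164.33482633])}
mallet_center [([200.0, 153.0, 232.0, 196.0], 0.91), ([184.0, 207.0, 222.0, 245.0], 0.67), ([195.0, 269.0, 231.0, 305.0], 0.55)]
rack [([137.0, 213.0, 284.0, 261.0], 0.9)]
scale_pan [([350.0, 222.0, 453.0, 327.0], 0.58)]
slim_mallet_center [([141.0, 218.0, 172.0, 245.0], 0.67), ([184.0, 208.0, 226.0, 246.0], 0.2)]
cone_mallet_center [([239.0, 213.0, 263.0, 244.0], 0.76)]
```

View pics/side0.png

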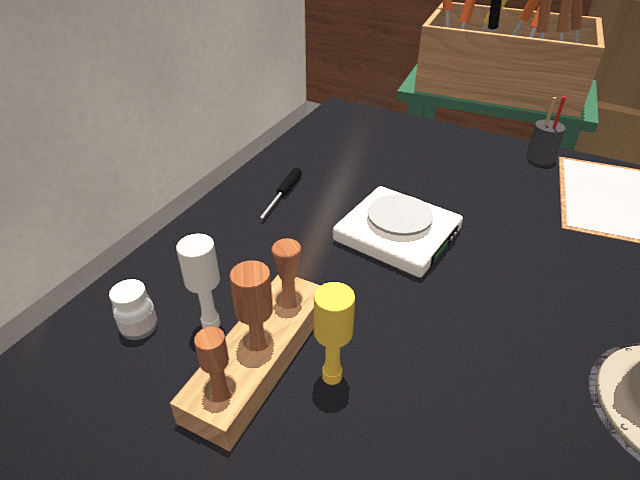

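View pics/top0.png

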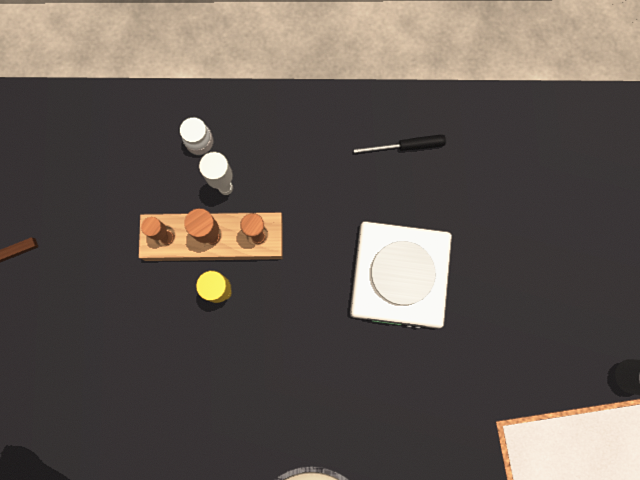

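The side view shows three brown mallets in the rack: slim at (212,365), drum at (252,310) and cone at (287,275). There are also two look-alikes, white at (200,280) and yellow at (334,330). The brown one in the middle hole is the widest and straight-sided, so it fits the description; in the top view it is at (200,223). The pan is at (403,272) in the top view.

Run:
```python
from h import *
t=cv2.imread("pics/top0.png"); s=cv2.imread("pics/side0.png")
g=cv2.resize(t[195:275,130:295],None,fx=4.8,fy=4.8,interpolation=cv2.INTER_CUBIC)
g2=cv2.resize(s[230:460,165:330],None,fx=1.2,fy=1.2)
out=np.zeros((600,800,3),np.uint8); out[:g.shape[0],:g.shape[1]]=g[:600,:800]
g2=g2[:600-g.shape[0]]; out[g.shape[0]:g.shape[0]+g2.shape[0],:g2.shape[1]]=g2
cv2.imwrite("pics/crop1.png",out)
hsv=cv2.cvtColor(t,cv2.COLOR_BGR2HSV)
# pan: disc inside white body
g=cv2.GaussianBlur(cv2.cvtColor(t,cv2.COLOR_BGR2GRAY),(3,3),0)
c=cv2.HoughCircles(g[215:335,340:460],cv2.HOUGH_GRADIENT,1,50,param1=60,param2=15,minRadius=25,maxRadius=40)
print("pan circ",c)
for u in ((403,272),): print("pan",ray("top",u,60),"side",ray("side",(400,215),60))
print("head",ray("top",(200,223),185))
for n,u in (("tl",(140,214.5)),("tr",(282,213.5)),("br",(283,260)),("bl",(140,261))): print(n,ray("top",u,50))
P=ray("top",(200,223),185); print("side proj head top",proj("side",P), "butt",proj("side",P*[1,1,0]+[0,0,10]))
for z in (185,85): print(z, proj("side",[P[0],P[1],z]))
print(ray("top",(212,287),185), ray("top",(214,166),185))
print("head r px", np.linalg.norm(proj("top",P+[0,27,0])-proj("top",P)))
```

```text
pan circ [[[62.5 56.5 31.3]]]
pan [ 506.19084437 -182.97990035   60.        ] side [ 502.84395431 -175.44324536   60.        ]
head [580.95303087 205.74318457 185.        ]
tl [624.27752103 355.02110767  50.        ]
tr [627.62333762  62.59391575  50.        ]
br [530.94592914  59.4132709   50.        ]
bl [527.83506466 349.82759967  50.        ]
side proj head top [252.13324203 271.08586504] butt [261.20461635 354.08838478]
185 [252.13324203 271.08586504]
85 [257.6538614  321.59919433]
[464.33188939 180.06697484 185.        ] [688.86637369 183.66933981 185.        ]
head r px 14.814026727893967
```

View pics/crop1.png

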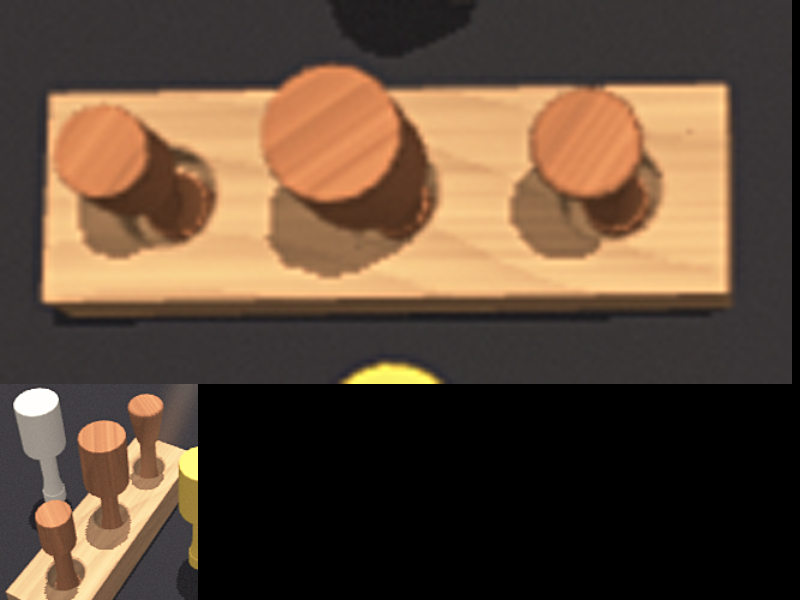

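The enlarged crop confirms it: brown, straight-sided, the widest head, in the middle hole. It measures about (581, 207), which agrees with the rack centre. I'm moving there now.

>>> send_rows:
  series:
    - [[-0.0165, 0.0465, -0.006, 0, 0], [-0.0165, 0.0465, -0.006, 0, 0], [-0.0165, 0.0465, -0.006, 0, 0], [-0.0165, 0.0465, -0.006, 0, 0], [-0.0165, 0.0465, -0.006, 0, 0], [-0.0165, 0.0465, -0.006, 0, 0], [-0.0165, 0.0465, -0.006, 0, 0], [-0.0165, 0.0465, -0.006, 0, 0], [-0.0165, 0.0465, -0.006, 0, 0], [-0.0165, 0.0465, -0.006, 0, 0]]

```text
time_s: 1.6
eef_pos: [540.1, 234.6, 258.1]
ee_rot: [0.0, 0.789, 0.615, 0.0]
force: [0.3, 2.1, 0.6]
grip_width: 0.996
```

>>> send_rows:
  series:
    - [[0, 0, 0, 0.146, 0], [0, 0, 0, 0.146, 0], [0, 0, 0, 0.146, 0], [0, 0, 0, 0.146, 0], [0, 0, 0, 0.146, 0], [0, 0, 0, 0.146, 0], [0, 0, 0, 0.146, 0], [0, 0, 0, 0.146, 0], [0, 0, 0, 0.146, 0], [0, 0, 0, 0, 0]]

```text
time_s: 2.6
eef_pos: [538.6, 236.0, 257.6]
ee_rot: [0.0, 1.0, 0.005, -0.0]
force: [-0.5, -0.0, 0.7]
grip_width: 0.997
```

```bash
cat >> h.py <<'E'
from scipy.spatial.transform import Rotation
def tool():
    s=ctrl.sense(); q=s["ee_rot"]; return s, Rotation.from_quat([q[1],q[2],q[3],q[0]]).as_matrix()
def go(P):
    s,R=tool(); print("t",round(s["time_s"],2),"pos",s["eef_pos"].round(1),"grip",round(s["grip_width"],3),"F",s["force"].round(2),"T",s["wrist_torque"].round(2))
    print("toolx",R[:,0].round(3),"toolz",R[:,2].round(4),"move mm",(R.T@(np.array(P)-s["eef_pos"])).round(1))
E
python3 - <<'E'
from h import *
go([581,207,240])
im=ctrl.capture("wrist"); cv2.imwrite("pics/w1.png",im)
print([(np.round(d["box"]).tolist(),round(d["p"],2)) for d in ctrl.recognise("wrist","mallet_center")])
print(proj("wrist",[581,207,185]))
E
```

```text
t 2.6 pos [538.6 236.  257.6] grip 0.997 F [-0.48 -0.04  0.75] T [-0.03  0.02  0.03]
toolx [ 1.    0.01 -0.  ] toolz [-1.e-04 -0.e+00 -1.e+00] move mm [42.1 29.4 17.6]
[([344.0, 208.0, 425.0, 310.0], 0.89), ([444.0, 219.0, 571.0, 333.0], 0.84), ([195.0, 223.0, 278.0, 332.0], 0.59)]
[384.03666055 279.28051672]
```

View pics/w1.png

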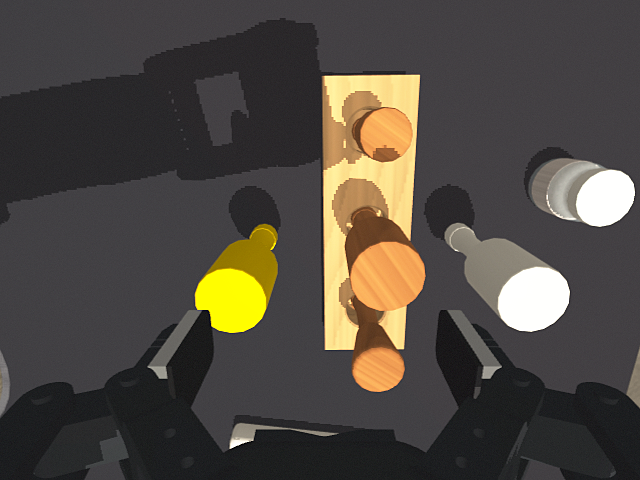

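The wrist view shows the drum head at (387,276), about 2 mm from where I predicted it, so I'm using (582.5, 208.5). Next I descend around the head.

>>> send_rows:
  series:
    - [[0.022, 0.014, 0, 0, 0], [0.0216, 0.0139, 0, 0, 0], [0, 0, 0.02, 0, 0], [0, 0, 0.02, 0, 0], [0, 0, 0.02, 0, 0], [0, 0, 0.02, 0, 0], [0, 0, 0.02, 0, 0], [0, 0, 0.02, 0, 0], [0, 0, 0.01, 0, 0], [0, 0, 0, 0, 0]]

```text
time_s: 3.7
eef_pos: [582.0, 208.5, 126.5]
ee_rot: [0.0, 1.0, 0.006, -0.001]
force: [0.4, -0.6, 0.2]
grip_width: 1.002
```

Run:
```python
from h import *
go([582.5,208.5,127])
im=ctrl.capture("wrist"); cv2.imwrite("pics/w2.png",im)
for x in ([582.5,208.5,185],[609.5,208.5,185],[555.5,208.5,185],[582.5,235.5,185]): print(proj("wrist",x))
```

```text
t 3.7 pos [582.  208.5 126.5] grip 1.002 F [ 0.45 -0.56  0.24] T [-0.01 -0.03  0.02]
toolx [ 1.     0.013 -0.002] toolz [-2.4e-03 -4.0e-04 -1.0e+00] move mm [ 0.5  0.  -0.5]
[323.37443697 346.04442404]
[399.72453683 346.86155054]
[246.93493968 345.22634078]
[324.28681129 275.1225768 ]
```

View pics/w2.png

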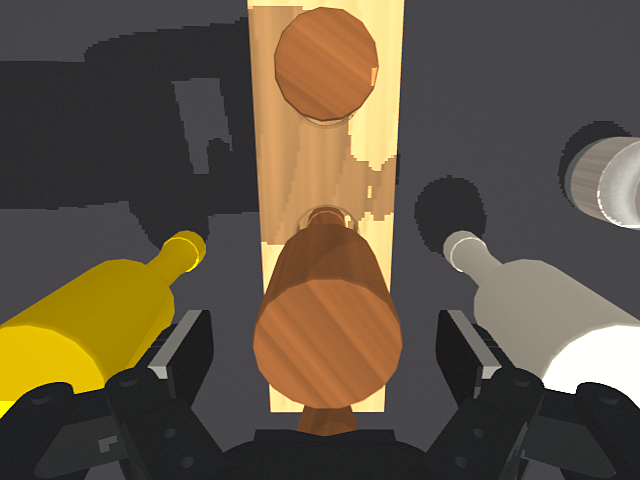

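>>> send_rows:
  series:
    - [[0.0017, -0.0022, 0, 0, 0.1], [0, 0, 0, 0, 0.15], [0, 0, 0, 0, 0.2], [0, 0, 0, 0, 0.25], [0, 0, 0, 0, 0.3], [0, 0, 0, 0, 0.35], [0, 0, 0, 0, 0.4], [0, 0, 0, 0, 0.6], [0, 0, 0, 0, 1.0], [0, 0, 0, 0, 1.0]]
  force: 45

```text
time_s: 4.75
eef_pos: [584.3, 210.9, 128.2]
ee_rot: [-0.0, 1.0, 0.006, 0.0]
force: [-1.7, 0.1, 5.6]
grip_width: 0.614
```

>>> send_rows:
  series:
    - [[0, 0, 0, 0, 1], [0, 0, 0, 0, 1], [0, 0, 0, 0, 1], [0, 0, -0.003, 0, 1], [0, 0, -0.005, 0, 1], [0, 0, -0.005, 0, 1], [0, 0, -0.005, 0, 1], [0, 0, -0.002, 0, 1], [0, 0, 0, 0, 1], [0, 0, 0, 0, 1]]

```text
time_s: 5.75
eef_pos: [584.1, 210.8, 147.5]
ee_rot: [0.0, 1.0, 0.006, -0.0]
force: [-0.4, 0.2, -3.5]
grip_width: 0.607
```

Run:
```python
from h import *
go([584,210.7,147])
```

```text
t 5.75 pos [584.1 210.8 147.5] grip 0.607 F [-0.35  0.22 -3.55] T [-0.03  0.   -0.  ]
toolx [ 1.     0.011 -0.   ] toolz [-3.e-04 -1.e-04 -1.e+00] move mm [-0.1  0.1  0.5]
```

It's holding about 0.36 kg. Lifting straight up until the butt is well clear of the other mallets.

>>> send_rows:
  series:
    - [[0, 0, -0.01, 0, 1], [0, 0, -0.02, 0, 1], [0, 0, -0.02, 0, 1], [0, 0, -0.025, 0, 1], [0, 0, -0.025, 0, 1], [0, 0, -0.025, 0, 1], [0, 0, -0.02, 0, 1], [0, 0, -0.015, 0, 1], [0, 0, -0.01, 0, 1], [0, 0, 0, 0, 1]]

```text
time_s: 6.75
eef_pos: [584.5, 210.9, 319.2]
ee_rot: [-0.0, 1.0, 0.006, 0.001]
force: [-0.5, 0.0, -3.1]
grip_width: 0.612
```

Run:
```python
from h import *
go([505.5,-181,312])
t=ctrl.capture("top"); s=ctrl.capture("side"); cv2.imwrite("pics/s2.png",s)
for n in("side","top"):
    print(n,[(np.round(d["box"],1).tolist(),round(d["p"],2)) for d in ctrl.recognise(n,"mallet_center")])
x,y,z=ctrl.sense()["eef_pos"]
for dz in (57,-117.5): print("side axis pred",proj("side",[x,y,z+dz]))
# pan centre in both pics
for n,(a,b,c,d) in dict(top=(350,222,453,327),side=(333,186,463,278)).items():
    im=cv2.imread(f"pics/{n}0.png"); 
    cv2.imwrite(f"pics/pan_{n}.png",cv2.resize(im[b:d,a:c],None,fx=4,fy=4,interpolation=cv2.INTER_CUBIC))
    th=np.linspace(0,2*np.pi,90)
a=cv2.imread("pics/pan_top.png"); b=cv2.imread("pics/pan_side.png")
# draw predicted pan outline for current estimate
for C,col in (([506.2,-183,60],(0,0,255)),):
  for n,im,o in (("top",a,(350,222)),("side",b,(333,186))):
    pts=np.array([(proj(n,[C[0]+65*np.cos(q),C[1]+65*np.sin(q),60])-o+0.5)*4 for q in np.linspace(0,2*np.pi,60)]).astype(int)
    cv2.polylines(im,[pts],True,col,1)
S=cv2.resize(s[60:360,150:350],None,fx=1,fy=1)
H=max(a.shape[0],b.shape[0]); out=np.zeros((600,800,3),np.uint8)
a=cv2.resize(a,None,fx=.75,fy=.75); b=cv2.resize(b,None,fx=.75,fy=.75)
out[:a.shape[0],:a.shape[1]]=a; out[:b.shape[0],a.shape[1]+5:a.shape[1]+5+b.shape[1]]=b
S=s[80:360,100:500]; out[320:600,:400]=S
cv2.imwrite("pics/mix.png",out)
```

```text
t 6.75 pos [584.5 210.9 319.2] grip 0.612 F [-0.47  0.05 -3.12] T [ 0.03  0.04 -0.05]
toolx [1.    0.011 0.003] toolz [ 2.5e-03  4.0e-04 -1.0e+00] move mm [-83.3 391.    6.9]
side [([178.3, 238.9, 222.1, 326.0], 0.9), ([210.9, 135.0, 261.7, 272.0], 0.88), ([309.3, 276.0, 354.6, 388.3], 0.74)]
top [([198.8, 152.5, 233.9, 198.3], 0.84), ([193.4, 197.9, 207.4, 225.8], 0.73), ([195.9, 270.7, 231.5, 304.8], 0.7)]
side axis pred [233.25029332 145.29385937]
side axis pred [247.16244548 264.6730592 ]
```

View pics/mix.png

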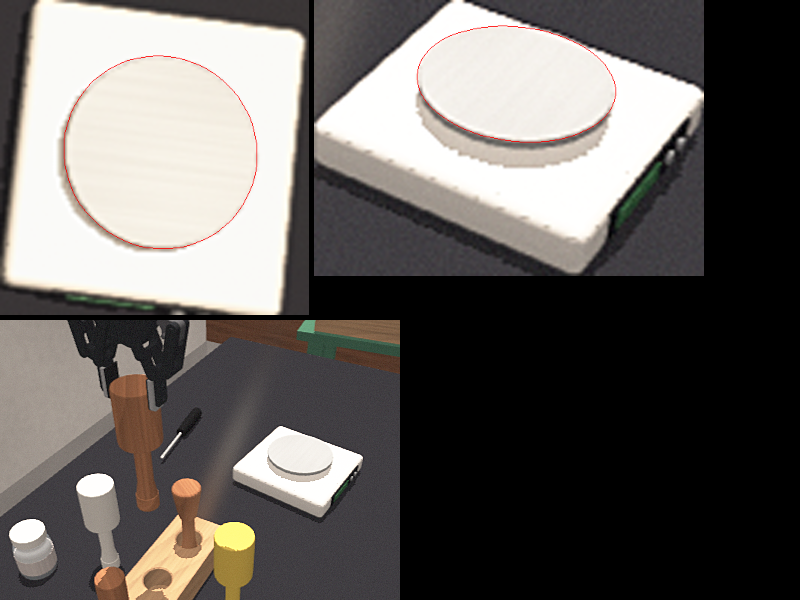

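The side view (lower left of the mix) shows the mallet hanging upright: head top at (233,145), butt at (247,263), both on the predicted axis. The pan outline for (506, -183) fits both views. I'm moving across smoothly.

>>> send_rows:
  series:
    - [[-0.002, 0.01, 0, 0, 1], [-0.004, 0.018, 0, 0, 1], [-0.005, 0.025, 0, 0, 1], [-0.005, 0.025, 0, 0, 1], [-0.0053, 0.025, 0, 0, 1], [-0.0053, 0.025, 0, 0, 1], [-0.0053, 0.025, 0, 0, 1], [-0.0053, 0.025, 0, 0, 1], [-0.0053, 0.025, 0, 0, 1], [-0.0053, 0.025, 0, 0, 1]]

```text
time_s: 7.95
eef_pos: [538.1, -19.2, 317.5]
ee_rot: [0.0, 1.0, 0.005, -0.0]
force: [1.0, -0.3, -2.9]
grip_width: 0.612
```

>>> send_rows:
  series:
    - [[-0.0053, 0.025, 0, 0, 1], [-0.0053, 0.025, 0, 0, 1], [-0.0053, 0.025, 0, 0, 1], [-0.0053, 0.025, 0, 0, 1], [-0.0043, 0.02, 0, 0, 1], [-0.0033, 0.015, 0, 0, 1], [-0.003, 0.012, 0, 0, 1], [-0.002, 0.01, 0, 0, 1], [-0.001, 0.008, 0, 0, 1], [0, 0, 0, 0, 1]]

```text
time_s: 8.95
eef_pos: [505.9, -183.7, 317.6]
ee_rot: [0.0, 1.0, 0.005, -0.0]
force: [-0.3, 0.8, -2.8]
grip_width: 0.616
```

>>> send_rows:
  series:
    - [[0, 0, 0.01, 0, 1], [0, 0, 0.02, 0, 1], [0, 0, 0.02, 0, 1], [0, 0, 0.02, 0, 1], [0, 0, 0.02, 0, 1], [0, 0, 0.015, 0, 1], [0, 0, 0.01, 0, 1], [0, 0, 0.005, 0, 1], [0, 0, 0, 0, 1], [0, 0, 0, 0, 1]]

```text
time_s: 9.95
eef_pos: [506.2, -183.1, 198.3]
ee_rot: [0.0, 1.0, 0.006, 0.001]
force: [-0.1, -0.5, -3.4]
grip_width: 0.608
```

Run:
```python
from h import *
go([506.2,-183,178])
s=ctrl.capture("side"); t=ctrl.capture("top"); w=ctrl.capture("wrist")
x,y,z=ctrl.sense()["eef_pos"]
for dz in (57.5,-17.5,-117.5):
  print("side",dz,proj("side",[x,y,z+dz]))
u=proj("side",[x,y,z-117.5])
c=s[90:270,300:480].copy()
c=cv2.resize(c,None,fx=3.3,fy=3.3,interpolation=cv2.INTER_CUBIC)
def ring(im,n,P,r,o,f):
    pts=np.array([(proj(n,[P[0]+r*np.cos(q),P[1]+r*np.sin(q),P[2]])-o+0.5)*f for q in np.linspace(0,2*np.pi,60)]).astype(int)
    cv2.polylines(im,[pts],True,(255,255,0),1)
for dz,r in ((57.5,27),(-17.5,27),(-117.5,15)): ring(c,"side",[x,y,z+dz],r,(300,90),3.3)
out=np.zeros((600,800,3),np.uint8); out[:594,:594]=c
g=w[180:480,220:426]; out[:300,594:800]=g
cv2.imwrite("pics/mix2.png",out)
```

```text
t 9.95 pos [ 506.2 -183.1  198.3] grip 0.608 F [-0.1  -0.49 -3.43] T [ 0.01 -0.01 -0.02]
toolx [1.    0.011 0.001] toolz [ 1.e-03 -6.e-04 -1.e+00] move mm [-0.1 -0.1 20.3]
side 57.5 [411.84205243 120.68654362]
side -17.5 [406.85099143 158.7977978 ]
side -117.5 [400.95107588 203.84897658]
```

View pics/mix2.png

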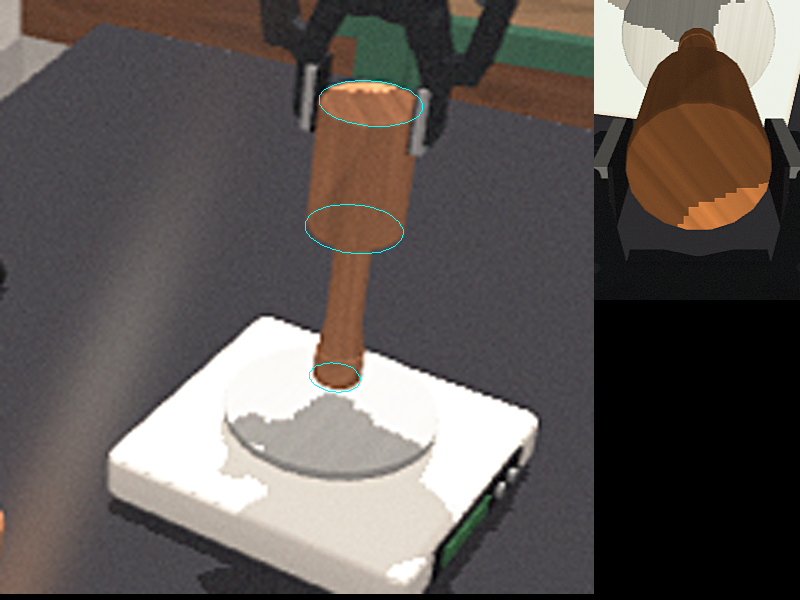

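It hangs upright to about 1° (rings 1 px off), with the butt over the middle of the pan. Lowering gently now; contact should come at TCP z of about 178.

>>> send_rows:
  series:
    - [[0, 0, 0.004, 0, 1], [0, 0, 0.004, 0, 1], [0, 0, 0.003, 0, 1], [0, 0, 0.002, 0, 1], [0, 0, 0.001, 0, 1], [0, 0, 0.001, 0, 1], [0, 0, 0.001, 0, 1], [0, 0, 0, 0, 1], [0, 0, 0, 0, 1]]

```text
time_s: 11.0
eef_pos: [506.0, -183.1, 181.8]
ee_rot: [0.0, 1.0, 0.006, 0.0]
force: [-0.3, 0.5, -3.0]
grip_width: 0.617
```

>>> send_rows:
  series:
    - [[0, 0, 0.0007, 0, 1], [0, 0, 0.0007, 0, 1], [0, 0, 0.0006, 0, 1], [0, 0, 0, 0, 1], [0, 0, 0, 0, 1]]

```text
time_s: 11.5
eef_pos: [506.0, -183.0, 179.7]
ee_rot: [-0.0, 1.0, 0.006, 0.0]
force: [0.0, 0.4, -1.8]
grip_width: 0.613
```

>>> send_rows:
  series:
    - [[0, 0, 0.0005, 0, 1], [0, 0, 0, 0, 1], [0, 0, 0, 0, 1]]

```text
time_s: 11.8
eef_pos: [505.9, -183.1, 179.2]
ee_rot: [0.0, 1.0, 0.006, -0.0]
force: [-0.7, 0.7, -2.8]
grip_width: 0.615
```

Run:
```python
from h import *
go([506.2,-183,178])
```

```text
t 11.8 pos [ 505.9 -183.1  179.2] grip 0.615 F [-0.67  0.74 -2.78] T [-0.03  0.03  0.05]
toolx [ 1.     0.011 -0.   ] toolz [-0. -0. -1.] move mm [ 0.3 -0.1  1.2]
```

>>> send_rows:
  series:
    - [[0, 0, 0.0005, 0, 1], [0, 0, 0, 0, 1], [0, 0, 0, 0, 1]]

```text
time_s: 12.1
eef_pos: [505.9, -183.1, 178.7]
ee_rot: [0.0, 1.0, 0.005, 0.0]
force: [-0.1, 1.3, -2.7]
grip_width: 0.613
```

>>> send_rows:
  series:
    - [[0, 0, 0.0005, 0, 1], [0, 0, 0, 0, 1], [0, 0, 0, 0, 1]]

```text
time_s: 12.4
eef_pos: [506.0, -183.1, 178.3]
ee_rot: [0.0, 1.0, 0.006, 0.0]
force: [0.2, 0.3, -2.3]
grip_width: 0.61
```

>>> send_rows:
  series:
    - [[0, 0, 0.0005, 0, 1], [0, 0, 0, 0, 1], [0, 0, 0, 0, 1]]

```text
time_s: 12.7
eef_pos: [506.1, -183.2, 178.2]
ee_rot: [0.0, 1.0, 0.006, 0.0]
force: [-1.4, 0.1, 5.2]
grip_width: 0.614
```

Contact made (about 8 N on the pan). Easing the grip to 20 N first, then opening slowly.

>>> send_rows:
  series:
    - [[0, 0, 0, 0, 1], [0, 0, 0, 0, 0.6], [0, 0, 0, 0, 0.5], [0, 0, 0, 0, 0.45], [0, 0, 0, 0, 0.42], [0, 0, 0, 0, 0.41], [0, 0, 0, 0, 0.4], [0, 0, 0, 0, 0.4]]
  force: 20

```text
time_s: 13.5
eef_pos: [506.1, -183.2, 178.2]
ee_rot: [0.0, 1.0, 0.006, 0.0]
force: [-2.7, 0.9, 5.8]
grip_width: 0.611
```

>>> send_rows:
  series:
    - [[0, 0, 0, 0, 0.395], [0, 0, 0, 0, 0.39], [0, 0, 0, 0, 0.385], [0, 0, 0, 0, 0.38], [0, 0, 0, 0, 0.375], [0, 0, 0, 0, 0.37], [0, 0, 0, 0, 0.365], [0, 0, 0, 0, 0.36], [0, 0, 0, 0, 0.355], [0, 0, 0, 0, 0.35]]

```text
time_s: 14.5
eef_pos: [505.8, -183.0, 177.4]
ee_rot: [-0.0, 1.0, 0.006, -0.0]
force: [0.1, -0.3, -0.0]
grip_width: 0.648
```

Run:
```python
from h import *
go([506.2,-183,178])
s=ctrl.capture("side"); w=ctrl.capture("wrist")
P=[506.1,-183.2,60]
c=cv2.resize(s[90:270,300:480],None,fx=3.3,fy=3.3,interpolation=cv2.INTER_CUBIC)
for h,r in ((175,27),(100,27),(0,15)):
    pts=np.array([(proj("side",[P[0]+r*np.cos(q),P[1]+r*np.sin(q),60+h])-(300,90)+0.5)*3.3 for q in np.linspace(0,2*np.pi,60)]).astype(int)
    cv2.polylines(c,[pts],True,(255,255,0),1)
out=np.zeros((600,800,3),np.uint8); out[:594,:594]=c; out[:300,594:800]=w[180:480,220:426]
cv2.imwrite("pics/mix3.png",out)
```

```text
t 14.5 pos [ 505.8 -183.   177.4] grip 0.648 F [ 0.08 -0.34 -0.  ] T [-0.    0.04  0.04]
toolx [ 1.     0.011 -0.   ] toolz [-5.e-04  4.e-04 -1.e+00] move mm [ 0.4  0.  -0.6]
```

View pics/mix3.png

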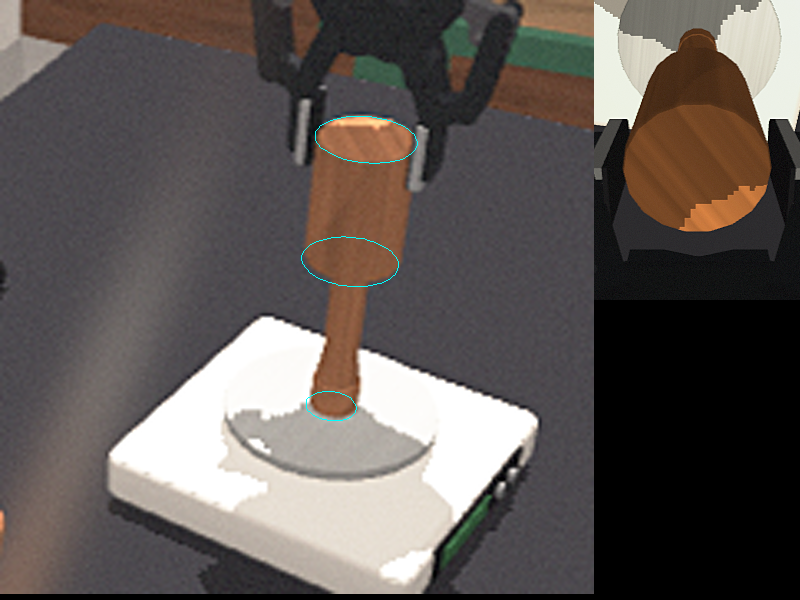

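It's standing on the pan with zero force on the tool. Opening the rest of the way, then retreating straight up.

>>> send_rows:
  series:
    - [[0, 0, 0, 0, 0.32], [0, 0, 0, 0, 0.28], [0, 0, 0, 0, 0.24], [0, 0, 0, 0, 0.2], [0, 0, 0, 0, 0.15], [0, 0, 0, 0, 0.1], [0, 0, 0, 0, 0.05], [0, 0, 0, 0, 0], [0, 0, 0, 0, 0], [0, 0, 0, 0, 0]]

```text
time_s: 15.6
eef_pos: [506.0, -183.0, 177.7]
ee_rot: [0.0, 1.0, 0.006, 0.0]
force: [-0.5, -0.2, -0.5]
grip_width: 1.0
```

>>> send_rows:
  series:
    - [[0, 0, -0.004, 0, 0], [0, 0, -0.008, 0, 0], [0, 0, -0.012, 0, 0], [0, 0, -0.015, 0, 0], [0, 0, -0.015, 0, 0], [0, 0, -0.015, 0, 0], [0, 0, -0.015, 0, 0], [0, 0, -0.015, 0, 0], [0, 0, -0.015, 0, 0], [0, 0, -0.015, 0, 0]]

```text
time_s: 16.6
eef_pos: [505.9, -183.0, 308.5]
ee_rot: [0.0, 1.0, 0.005, 0.001]
force: [-0.4, 0.6, 0.0]
grip_width: 0.996
```

Run:
```python
from h import *
go([506.2,-183,300])
s=ctrl.capture("side"); t=ctrl.capture("top"); cv2.imwrite("pics/s3.png",s)
for n in("side","top"): print(n,[(np.round(d["box"],1).tolist(),round(d["p"],2)) for d in ctrl.recognise(n,"mallet_center")])
```

```text
t 16.6 pos [ 505.9 -183.   308.5] grip 0.996 F [-0.39  0.57  0.  ] T [ 0.02 -0.06 -0.03]
toolx [1.    0.011 0.001] toolz [ 1.1e-03 -7.0e-04 -1.0e+00] move mm [ 0.3 -0.   8.5]
side [([175.7, 235.6, 222.8, 327.1], 0.94), ([310.8, 282.7, 354.6, 387.8], 0.86), ([388.0, 125.1, 427.4, 217.2], 0.62)]
top [([194.2, 271.1, 230.7, 303.3], 0.97), ([197.7, 150.5, 234.8, 194.5], 0.96), ([408.5, 246.5, 434.5, 277.2], 0.69)]
```

View pics/s3.png

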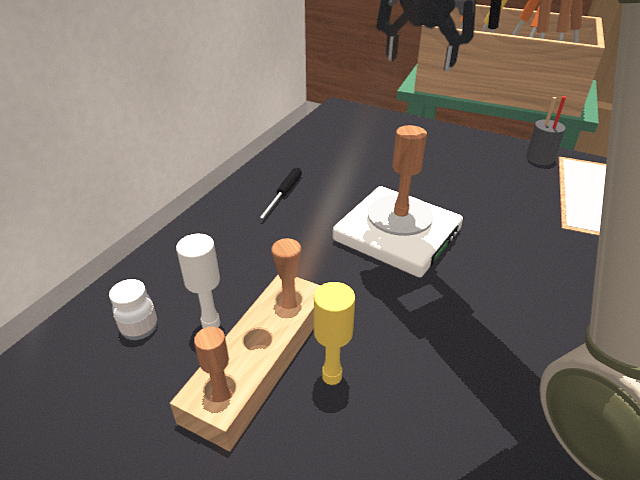

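The mallet stands upright on the pan (head at (409,150), butt at (401,211)). The other two mallets are still in their holes and the gripper is clear. Handing in.

```bash
python3 -c "
from h import *
print(ctrl.finish_job())"
```

```text
the job is handed in; nothing more can be done
None
```

The brown drum-headed mallet, about 0.3–0.36 kg by wrist force, is standing upright on the scale pan, and the job is handed in. I lifted it straight up out of the middle hole and set it down gently at about (506, -183), the pan's measured centre. I then let go in small steps and backed the gripper straight up, about 17 s in all.

**Last checks:**
- **Release:** the force on the tool was about zero after letting go, and the gripper ended about 130 mm above its release height, well clear of the mallet.
- **Mallet:** the last side picture shows it standing upright on the pan. Before and after release, the fitted outline was off by about 1 px, which is roughly 1° of tilt at most.
- **Rack:** the slim and cone mallets are still in their holes, and the white and yellow look-alikes are where they were.

No check failed. The set-down pressed the pan with about 8–9 N, far below the limits. I didn't take a second picture after a pause, so that it stayed still rests on the one taken about a second after the fingers were fully open.

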